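# Check and reset the stop button of the lab shaker

### The arm

A 6-joint arm with a two-finger parallel gripper is mounted at the origin on the work surface. World frame = base frame: x ahead of the robot, y to its left, z up, the work surface at z = 0. Lengths are in m, angles in rad, forces in N, time in s.
With the tool pointing down it reaches from about 0.425 to 0.95 m from the base axis. Payload 3.5 kg.
Tool frame: the origin (TCP) lies at the very end of the fingers, on their centre line; the grasp point (between the pads) lies ctrl.grip_point_offset behind it (ctrl.grip_point_offset is the distance from the TCP to the grasp point, in m); z points along the fingers, y is the direction in which the jaws open and shut (so a half turn about z gives the same grasp; the last joint's range is limited). The gripper opens to 85 mm and grips with 20 to 120 N. Pads are 22 mm wide; open, the fingers measure 114 mm over their backs; the gripper's body (76 mm by 85 mm) begins 54 mm behind the grasp point. The pads swing forward as they close: fully open they stand 13 mm farther back than shut.
Start: joints at [0.999, 0.286, 1.577, -0, 1.279, -0.15], TCP at [0.276, 0.616, 0.231] pointing down, gripper open.
Joint ranges: [-2.77, 2.77], [-0.9, 2.22], [0.21, 2.48], [-1.53, 4.67], [0.24, 2.81], [-2.84, 2.84]. Speed limits (rad/s): [2.79, 2.79, 3.14, 3.14, 3.14, 3.14].

### API

Orientations are given as a unit quaternion [x, y, z, w].
In Python, from plant import telemetry, imaging, ticket, finder, ctrl gives the robot as it stands. The module is installed in compiled form; this text tells all that it offers.
- The arm moves only by the shell command python3 -m crank 'ROWS' [FORCE]. ROWS is JSON, a list of rows, each a list of 7 numbers: the shift along the tool's x, y, z scaled (see below), then the turn, a rotation vector about the tool's x, y, z scaled (see below), then the opening, from 0 (shut) to 1 (fully open). A call has 1 to 12 rows; each row is the pose to reach, as a shift and turn from the pose commanded when the call began, along the tool's axes at that moment; what a row does not reach only later rows make up. The controller multiplies each number of a shift by 0.15 m and each number of a turn by 90 degrees. A row lasts 1/10 s, in which the tool goes at most 50 mm and 8.59 degrees, less where a joint would pass 70% of its speed; a pose out of reach is approached as far as the arm can. A call with a number of a shift or a turn outside -1 to 1 is refused whole. A call with a gripper value outside its range is refused whole. The fingers move at their own pace and stop on an object; FORCE is the grip in N (left out, the last holds). Time passes only in rows, so rows that repeat a pose let the fingers close. It gives the time, the measured TCP pose, the force and the opening at its end, in the units of the state.
- telemetry.get_state(): the state, without advancing time (a new reading comes with each control period).
- imaging.read_camera(name): name is "scene" or "side" or "wrist"; returns a dict with "pixels" (420x560x3 uint8, red, green, blue), "vfov" (degrees; the focal length in pixels is half the picture's height over the tangent of half this angle, whatever the lens; pixels are square), "cx", "cy" (the principal point, pixels), "rvec" (rotation vector, rad) and "tvec" (3), from world to camera coordinates, as OpenCV has them. Camera axes: x right, y down, z forward; pixel columns grow to the right and rows downward; lengths in m; the calibration is good to about 2 mm. A picture is of the moment at which its call begins. There is no depth.
- ticket.sign_off(): hands the job in, once; it reports no verdict.
Trained networks look in a picture, given as the dict that the camera call returned (one of the last four; its "shot" number tells which), for a name from the list of things; names that differ only in an ending like _2 or _b are one class to them, and where a whole thing is asked for, a point or a joint stands for the part that bears it (a point fixed in the world has none). Each returns a list of dicts, best first, with "confidence" (0 to 1); they miss things now and then, are a little off and sometimes report something else, mostly with a low value. They report only what shows in the picture. A call takes as long as a camera call.
- finder.masks_of(label, picture): "pixels" (420x560 bool, what is visible of it) and "extent" ([left, top, right, bottom] in pixels, round what is visible of it).
- finder.pinpoint(label, picture): "location" ([row, column] in pixels: a listed point, or the origin of a listed thing).
The state is a dict: "time": time; "qpos": joint angles; "dq": joint speeds; "joint_efforts": joint torques, N m; "eef_pos": TCP position; "tcp_rot": TCP orientation; "contact_force": force on the tool from outside, world axes, zero at the start; "wrist_torque": the same for the moment, N m; "opening": opening from 0.0 (shut) to 1.0 (fully open).
Only numpy, scipy, OpenCV 4.12 (cv2) and the standard library are available. Lean on these libraries where they do the work, as an engineer would, in place of code of your own. Each camera call takes 0.05 s, during which the arm holds its last target.

### The job

Check the shaker's stop button without gripping or lifting anything: press the big red mushroom button down until it latches, take the fingers right off it so that it stays down by itself, then with a fingertip push one side of its raised bar round clockwise (seen from above) until it is released, and leave it sprung up with the bar swung back. Turn the bar by pushing it from one side only, never by pinching it or touching both its halves. Only after the red button is up again, press the green start button fully in and let it go; leave the flasks, dish, bottles, beaker and marker where they stand.

Things in the scene. Friction and masses are not known exactly. Their poses are not given: they have to be found in the camera images.
- stop (a joint): how far the red mushroom button is pressed in, m: 0 up, 0.011 fully down. It latches by itself once pressed past about 0.0100 and then rests at about 0.0095. Pressing straight down takes 4 to about 12 N (most at about 0.008) against its spring, and only turning the head releases it.
- stop_twist (a joint): turn of the red head about its vertical axis, rad, clockwise seen from above positive: 0 at rest, end stop 0.95. A spring (0.04 to 0.12 N m) swings it back when let go. With the button latched, turning to about 0.6 releases it (turn to 0.75 to be sure) and it springs up; a finger still pressing on the bar may hold it down by friction until it moves off.
- stop_top (a point): centre of the top of the bar on the red head, moving with it; z up, y along the bar, x across it. The bar (red, white stripe on top) is 54 long (y), 14 thick (x), 20 high, standing on the flat top of the red disc. This point is 56 above the deck when up. Clockwise: push the bar's -x face near its +y end towards +x, or its +x face near its -y end towards -x.
- stop_station: the whole red button, fixed on the shaker's deck to the left or the right; origin on its axis at deck level, z up. Yellow collar 74 dia x 12 high; red disc 62 dia x 12 high, its underside 24 above the deck when up; the bar on top
- bar_near: half of the bar on its -x side (7 thick, split along the white stripe's middle); origin on the head's axis at the disc's underside, axes as stop_top
- bar_far: other half of the bar, on its +x side; same origin and axes
- start (a joint): travel of the green start button, m: 0 up, 0.006 fully in; a spring button, 1.5 N to move and 5 N fully in, which comes back up when let go
- start_top (a point): centre of the top of the green start button (round, 34 dia, in a black ring 50 dia x 12 high), 22 above the deck when up; pressed straight down; on the other side of the deck from the red button
- shaker: white orbital shaker, 320 deep (x) x 400 wide (y), fixed on the bench; origin under its centre, -x is its front. Its dark control deck is the front 125 mm, 90 above the bench; behind it an aluminium platform, top 111 above the bench with a rim up to 129, carries two flasks
- flask_amber: bystander, not to be moved: amber conical flask standing on the shaker's platform, 74 dia x 94 high (sizes in mm); origin at the centre of its underside
- flask_clear: bystander, not to be moved: pale conical flask on the shaker's platform, 74 dia x 94 high (sizes in mm); origin at the centre of its underside
- petri: bystander, not to be moved: closed petri dish, 60 dia x 14 high, lying on the shaker's control deck between the two controls (sizes in mm); origin at the centre of its underside
- spray_bottle: bystander, not to be moved: white spray bottle with a red collar and white head, 68 dia x 214 high, on the bench (sizes in mm); origin at the centre of its underside
- media_bottle: bystander, not to be moved: white bottle with a blue cap, 66 dia x 150 high, on the bench (sizes in mm); origin at the centre of its underside
- beaker: bystander, not to be moved: pale open beaker, 66 dia x 80 high, on the bench (sizes in mm); origin at the centre of its underside
- marker: bystander, not to be moved: black marker pen lying on the bench, 14 dia x about 130 long (sizes in mm); origin on its axis

How it is judged:
By the outcome, as a careful person would: the job done as asked, in the order asked, and still so for the second after the job is handed in, with the robot touching nothing.
It also fails if it takes over 54 s, if anything falls off the work surface, if the arm or the gripper's body presses on something with over 40 N, if the wrist force passes 120 N, or if a joint passes its speed limit or range.

## Working session

There is one attempt and no reset: what is moved stays moved. The work goes in short steps, Python scripts to look and compute and a shell command to move; the robot and the scene stay as the last step left them, time stands still between calls to the robot, and variables do not carry over. Pictures are saved under pics/ and viewed, and the job is handed in when it is done.

```bash
mkdir -p pics
cat > h.py <<'E'
import numpy as np, cv2
from plant import telemetry, imaging, ticket, finder, ctrl
def shot(n,fn=None):
    p=imaging.read_camera(n)
    if fn: cv2.imwrite('pics/'+fn,p['pixels'][:,:,::-1])
    return p
def ray(p,rc):
    h=p['pixels'].shape[0]; f=h/2/np.tan(np.radians(p['vfov'])/2)
    R,_=cv2.Rodrigues(np.array(p['rvec'],float)); t=np.array(p['tvec'],float).ravel()
    d=R.T@np.array([(rc[1]-p['cx'])/f,(rc[0]-p['cy'])/f,1]); return -R.T@t,d
def atz(p,rc,z):
    o,d=ray(p,rc); return o+d*(z-o[2])/d[2]
def proj(p,P):
    h=p['pixels'].shape[0]; f=h/2/np.tan(np.radians(p['vfov'])/2)
    R,_=cv2.Rodrigues(np.array(p['rvec'],float)); c=R@np.array(P)+np.array(p['tvec'],float).ravel()
    return np.array([f*c[1]/c[2]+p['cy'],f*c[0]/c[2]+p['cx']])
E
python3 - <<'E'
from h import *
s=telemetry.get_state(); print(s, ctrl.grip_point_offset)
Z=dict(stop_top=.146,start_top=.112,stop_station=.09,shaker=0,petri=.09,flask_amber=.111,flask_clear=.111,spray_bottle=0,media_bottle=0,beaker=0,marker=.007)
for n in('scene','side','wrist'):
    p=shot(n,n+'0.png'); print(n,p['pixels'].shape,ray(p,(210,280)))
    for k,z in Z.items():
        r=finder.pinpoint(k,p)
        for a in r[:2]: print(k,np.round(a['location'],1),round(a['confidence'],2),np.round(atz(p,a['location'],z),3))
E
```

```text
{'time': 0.0, 'qpos': array([ 9.98979440e-01,  2.87208507e-01,  1.57817634e+00, -6.17178440e-06,
        1.27858610e+00, -1.50000282e-01]), 'dq': array([-6.91281258e-04,  1.29316725e-03, -3.35863848e-04, -8.53340964e-05,
       -2.88909309e-04, -2.71395397e-04]), 'joint_efforts': array([-7.96947097e-04, -4.05976582e+01, -2.92628914e+01, -1.09343700e-04,
        5.72890378e-03, -4.79650581e-06]), 'eef_pos': array([0.27597416, 0.61528935, 0.22991897]), 'tcp_rot': array([ 2.09347141e-01,  9.77840662e-01, -1.11357838e-03, -4.17152169e-04]), 'contact_force': array([ 0.42112517, -0.42096889,  0.36153174]), 'wrist_torque': array([-0.02905253, -0.00978729,  0.01958023]), 'opening': 1.0045335780593443} 0.0187
scene (420, 560, 3) (array([1.23675329, 0.14809995, 0.98714516]), array([-0.58775702, -0.09799051, -0.80362578]))
stop_top [163.5 219.7] 0.77 [ 0.5   -0.137  0.146]
stop_top [240.9 238.9] 0.53 [ 0.725 -0.032  0.146]
start_top [199.8 293.1] 0.54 [0.559 0.069 0.112]
stop_station [179.3 226.9] 0.57 [ 0.504 -0.122  0.09 ]
shaker [235.8 239.9] 0.56 [ 0.62  -0.064  0.   ]
shaker [163.2 219.8] 
[... 685 characters left out ...]
 0.66 [0.563 0.061 0.112]
stop_station [260.  298.8] 0.78 [ 0.5   -0.141  0.09 ]
shaker [245.2 313.4] 0.65 [ 0.626 -0.076  0.   ]
shaker [326.8 401.2] 0.41 [ 0.624 -0.454  0.   ]
petri [234.9 286.8] 0.57 [ 0.534 -0.044  0.09 ]
flask_amber [196.5 322.3] 0.6 [ 0.722 -0.001  0.111]
flask_amber [207.6 271.4] 0.44 [0.557 0.063 0.111]
flask_clear [232.  343.9] 0.89 [ 0.669 -0.157  0.111]
spray_bottle [324.5 397.6] 0.87 [ 0.622 -0.442  0.   ]
media_bottle [170.7 221.2] 0.68 [0.591 0.426 0.   ]
beaker [373.3 331. ] 0.96 [ 0.373 -0.427  0.   ]
marker [196.6 183.5] 0.57 [0.399 0.383 0.007]
wrist (420, 560, 3) (array([0.19861225, 0.65036612, 0.37253988]), array([ 0.30414485, -0.12808457, -0.94400213]))
```

View pics/scene0.png

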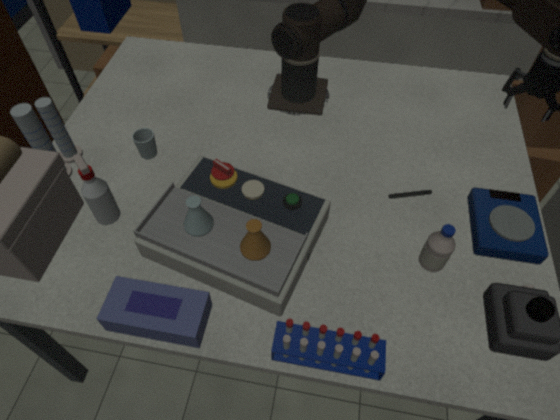

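View pics/side0.png

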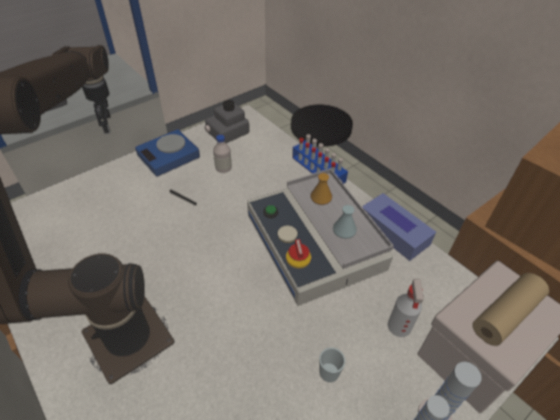

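Run:
```python
import cv2
a=cv2.imread('pics/scene0.png')[130:260,170:340]
b=cv2.imread('pics/side0.png')[180:300,230:370]
cv2.imwrite('pics/c1.png',cv2.resize(a,None,fx=4.5,fy=4.5,interpolation=cv2.INTER_CUBIC))
cv2.imwrite('pics/c2.png',cv2.resize(b,None,fx=5,fy=5,interpolation=cv2.INTER_CUBIC))
```

```text
(no output)
```

View pics/c1.png

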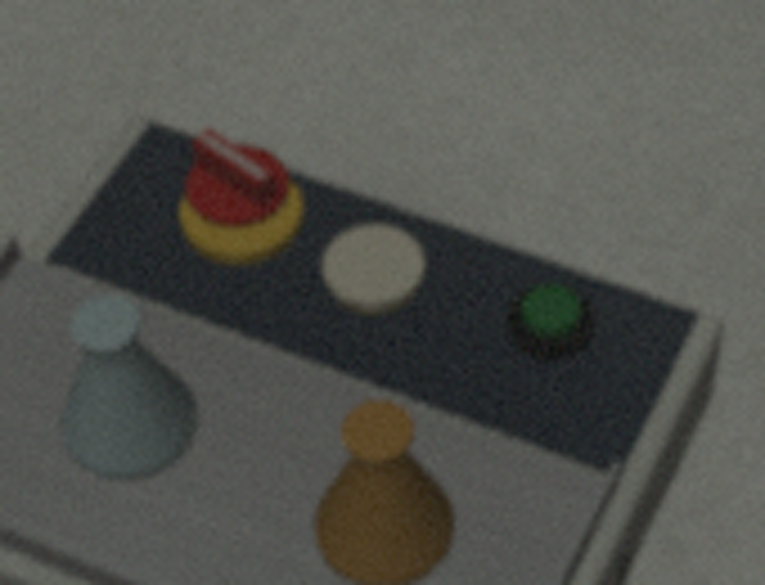

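View pics/c2.png

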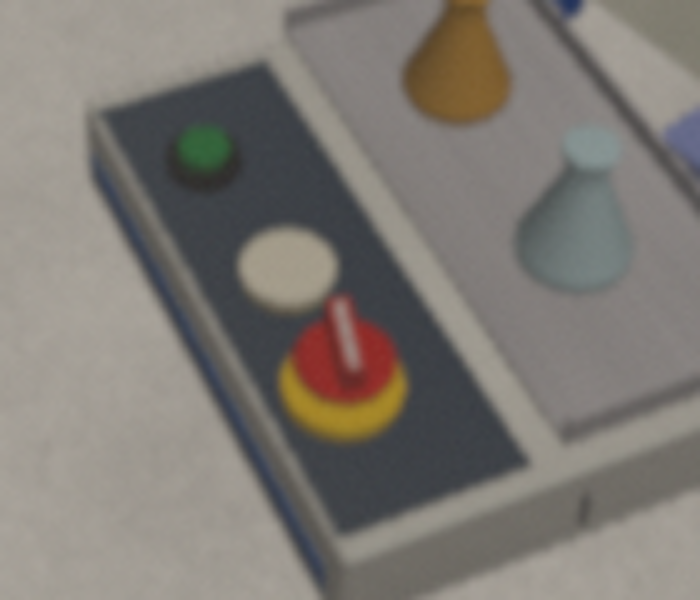

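The red mushroom is at about (222,172) in scene and (298,255) in side, with the white stripe visible. Petri (253,188) and green button (292,200) lie to its robot-left. I'll move nearer with the fingers closing, so the wrist camera can refine the positions.

```bash
python3 - <<'E'
from h import *
a=shot('scene');b=shot('side')
def tri(r1,r2):
    (o1,d1),(o2,d2)=ray(a,r1),ray(b,r2)
    A=np.c_[d1,-d2]; s=np.linalg.lstsq(A,o2-o1,rcond=None)[0]; p,q=o1+d1*s[0],o2+d2*s[1]; return np.round((p+q)/2,4),np.linalg.norm(p-q).round(4)
e=[atz(a,(130+y/4.5,170+x/4.5),.146) for x,y in((208,138),(266,176))]
f=[atz(b,(180+y/5,230+x/5),.146) for x,y in((354,370),(337,302))]
print(np.round(e,3),np.round(f,3)); 
for g in(e,f): d=g[1]-g[0]; print(np.linalg.norm(d),np.degrees(np.arctan2(d[1],d[0])),(g[0]+g[1])/2)
print('start',tri((199.0,292.4),(208.6,270.6)),atz(a,(130+308/4.5,170+553/4.5),.112),atz(b,(180+146/5,230+203/5),.112))
# shaker front deck corners at z .09
print(atz(a,(130+122/4.5,170+150/4.5),.09),atz(a,(130+316/4.5,170+700/4.5),.09))
E
python3 -m crank '[[0.3,-0.3,-0.1,0,0,0,0],[0.3,-0.6,-0.2,0,0,0,0],[0.3,-1,-0.2,0,0,0,0],[0.3,-1,-0.2,0,0,0,0]]' 40
```

```text
[[ 0.492 -0.149  0.146]
 [ 0.515 -0.108  0.146]] [[ 0.489 -0.159  0.146]
 [ 0.514 -0.115  0.146]]
0.046923629453530735 60.67564697053187 [ 0.50361237 -0.12819449  0.146     ]
0.05046661481908904 60.6228000474656 [ 0.50149653 -0.13710848  0.146     ]
start (array([0.5537, 0.065 , 0.1071]), np.float64(0.0026)) [0.55448176 0.0674146  0.112     ] [0.54959204 0.05780232 0.112     ]
[ 0.4357802  -0.20810318  0.09      ] [0.52778421 0.15027018 0.09      ]
time: 2.3
eef_pos: [0.1717, 0.4948, 0.2615]
tcp_rot: [0.209, 0.978, -0.0, -0.0]
contact_force: [-0.7, -1.0, 0.2]
opening: 0.329
```

```bash
python3 -m crank '[[-0.33,0,0,0,0,0,0],[-0.66,0,0,0,0,0,0],[-1,0,0,0,0,0,0],[-1,-0.1,0,0,0,0,0]]'
python3 -m crank '[[-0.25,-0.25,0,0,0,0,0],[-0.5,-0.5,0,0,0,0,0],[-0.75,-0.75,0,0,0,0,0],[-1,-1,0,0,0,0,0],[-1,-1,0,0,0,0,0]]'
```

```text
time: 2.7
eef_pos: [0.3091, 0.4207, 0.2617]
tcp_rot: [0.212, 0.977, 0.0, 0.001]
contact_force: [-0.4, 0.4, 1.1]
opening: 0.001
time: 3.2
eef_pos: [0.3812, 0.2206, 0.2617]
tcp_rot: [0.212, 0.977, -0.0, 0.001]
contact_force: [-0.5, 0.5, -0.2]
opening: -0.002
```

```bash
python3 -m crank '[[-0.25,-0.25,0,0,0,0,0],[-0.5,-0.5,0,0,0,0,0],[-0.75,-0.75,0,0,0,0,0],[-1,-1,0,0,0,0,0],[-1,-1,0,0,0,0,0]]'
python3 -m crank '[[-0.25,-0.25,0,0,0,0,0],[-0.5,-0.5,0,0,0,0,0],[-0.75,-0.75,0,0,0,0,0],[-1,-0.8,0,0,0,0,0],[-1,-0.8,0,0,0,0,0],[-1,-0.8,0,0,0,0,0],[-1,-0.8,0,0,0,0,0]]'
python3 - <<'E'
from h import *
p=shot('wrist','w1.png'); print(telemetry.get_state()['eef_pos'])
for k,z in dict(stop_top=.146,start_top=.112).items():
    for a in finder.pinpoint(k,p)[:2]: print(k,a['location'],a['confidence'],atz(p,a['location'],z))
E
```

```text
time: 3.7
eef_pos: [0.4567, 0.0225, 0.2617]
tcp_rot: [0.212, 0.977, -0.0, 0.001]
contact_force: [0.5, 0.9, 0.6]
opening: -0.002
time: 4.4
eef_pos: [0.5429, -0.1436, 0.2613]
tcp_rot: [0.209, 0.978, 0.0, -0.0]
contact_force: [0.6, -0.2, -0.1]
opening: 0.001
[ 0.54280984 -0.14346744  0.26159511]
stop_top [157.5, 265.9] 0.81 [ 0.5030689  -0.13612485  0.146     ]
start_top [104.6, 499.0] 0.95 [0.54796047 0.0601569  0.112     ]
```

View pics/w1.png

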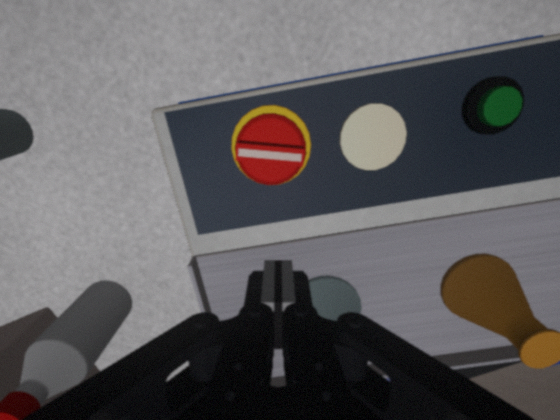

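The wrist view clearly shows the red disc at about (270,148), with its stripe running from (238,153) to (302,158), petri at (373,137) and green at (499,105). I'll measure precisely from the colours.

```bash
cat >> h.py <<'E'
def stripe(p,box,z):
    im=p['pixels'].astype(float); r0,r1,c0,c1=box
    s=im[r0:r1,c0:c1]; hsv=cv2.cvtColor(p['pixels'],cv2.COLOR_RGB2HSV)[r0:r1,c0:c1]
    red=((hsv[...,0]<8)|(hsv[...,0]>170))&(hsv[...,1]>130)
    ys,xs=np.nonzero(red); hull=np.zeros(red.shape,np.uint8)
    cv2.fillConvexPoly(hull,cv2.convexHull(np.c_[xs,ys].astype(np.int32)),1)
    m=(hull>0)&(hsv[...,1]<110)&(hsv[...,2]>110)
    n,l,st,_=cv2.connectedComponentsWithStats(m.astype(np.uint8)); k=1+np.argmax(st[1:,4]); m=l==k
    y,x=np.nonzero(m); P=np.array([atz(p,(a+r0,b+c0),z) for a,b in zip(y,x)])[:,:2]
    c=P.mean(0); u,sv,v=np.linalg.svd(P-c); d=v[0]*np.sign(v[0][1]); t=(P-c)@d
    print('stripe centre',c,'angle',np.degrees(np.arctan2(d[1],d[0])),'len',np.ptp(t),'px',len(y),'mid',c+d*(t.max()+t.min())/2)
    el=cv2.fitEllipse(cv2.convexHull(np.c_[xs+c0,ys+r0].astype(np.int32))); return el
E
python3 - <<'E'
from h import *
p=shot('wrist'); el=stripe(p,(95,200,220,325),.146); print(el, atz(p,el[0][::-1],.126))
hsv=cv2.cvtColor(p['pixels'],cv2.COLOR_RGB2HSV); g=(hsv[...,0]>45)&(hsv[...,0]<80)&(hsv[...,1]>120)&(hsv[...,2]>60)
y,x=np.nonzero(g); y,x=y[x>460],x[x>460]; print('green',y.mean(),x.mean(),np.ptp(x),np.ptp(y),atz(p,(y.mean(),x.mean()),.112))
# fingertip projections
print(proj(p,telemetry.get_state()['eef_pos']))
E
```

```text
stripe centre [ 0.50214077 -0.13259547] angle 60.775510490816146 len 0.050022231132035175 px 494 mid [ 0.50215687 -0.13256669]
((270.281494140625, 148.7532958984375), (68.924072265625, 70.96041870117188), 1.1544692516326904) [ 0.50101325 -0.13203834  0.126     ]
green 105.53063063063063 502.1126126126126 37 37 [0.5500477  0.06248308 0.112     ]
[278.23437639 277.80879267]
```

```bash
python3 -m crank '[[0.28,-0.048,0.2,0,0,0.057,0],[0.28,-0.048,0.45,0,0,0.057,0],[0.28,-0.048,0.67,0,0,0.057,0],[0.28,-0.048,0.67,0,0,0.057,0],[0.28,-0.048,0.67,0,0,0.057,0],[0.28,-0.048,0.67,0,0,0.057,0]]'
python3 - <<'E'
from h import *
p=shot('wrist','w2.png'); s=telemetry.get_state();print(s['eef_pos'],s['tcp_rot'])
E
```

```text
time: 5.2
eef_pos: [0.5035, -0.135, 0.1636]
tcp_rot: [0.253, 0.968, -0.0, 0.002]
contact_force: [1.0, -0.6, -0.2]
opening: -0.005
[ 0.50359873 -0.13513362  0.16367681] [ 2.52757694e-01  9.67526441e-01 -4.92318695e-04  2.42713027e-03]
```

View pics/w2.png

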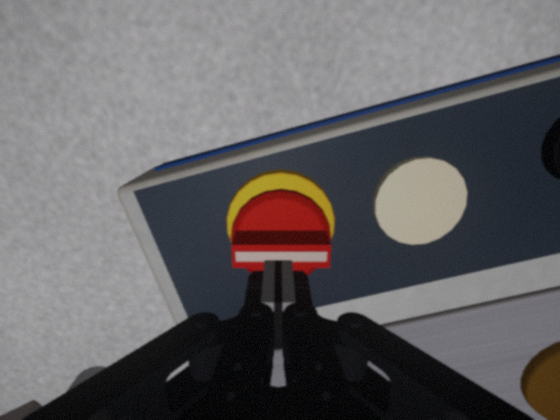

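```bash
python3 -m crank '[[0.017,0.01,0.08,0,0,0,0],[0.017,0.01,0.13,0,0,0,0],[0.017,0.01,0.16,0,0,0,0],[0.017,0.01,0.18,0,0,0,0],[0.017,0.01,0.18,0,0,0,0]]'
```

```text
time: 5.75
eef_pos: [0.5014, -0.1322, 0.1352]
tcp_rot: [0.253, 0.967, -0.0, 0.001]
contact_force: [-1.3, 0.5, 5.8]
opening: 0.003
```

```bash
python3 -m crank '[[0,0,0.006,0,0,0,0],[0,0,0.012,0,0,0,0],[0,0,0.012,0,0,0,0]]'
```

```text
time: 6.05
eef_pos: [0.5016, -0.1322, 0.1349]
tcp_rot: [0.253, 0.968, -0.0, 0.001]
contact_force: [-2.8, 1.9, 13.7]
opening: 0.001
```

The force climbs without further travel, so the button is on its end stop. Lifting off and checking.

```bash
python3 -m crank '[[0,0,-0.1,0,0,0,0],[-0.1,0,-0.3,0,0,0,0],[-0.3,0,-0.4,0,0,0,0],[-0.3,0,-0.4,0,0,0,0],[-0.3,0,-0.4,0,0,0,0]]'
python3 - <<'E'
from h import *
p=shot('wrist','w3.png'); s=telemetry.get_state();print(s['eef_pos'],s['tcp_rot'],s['contact_force'])
try:
    el=stripe(p,(100,290,200,350),.1365); print(el,atz(p,el[0][::-1],.1165))
except Exception as e: print(e)
E
```

```text
time: 6.55
eef_pos: [0.5395, -0.1539, 0.1916]
tcp_rot: [0.253, 0.967, 0.0, -0.001]
contact_force: [-0.0, 0.3, -1.2]
opening: -0.001
[ 0.53865628 -0.15341287  0.19074123] [ 2.52876679e-01  9.67497426e-01  2.83641712e-04 -1.42677730e-03] [-0.25761467  0.39595462 -1.27435475]
stripe centre [ 0.50222347 -0.13269347] angle 61.42250171100894 len 0.049759579481973536 px 818 mid [ 0.5022034  -0.13273032]
((278.5892639160156, 159.6582489013672), (87.23604583740234, 88.64169311523438), 88.96320343017578) [ 0.50032758 -0.13153713  0.1165    ]
```

View pics/w3.png

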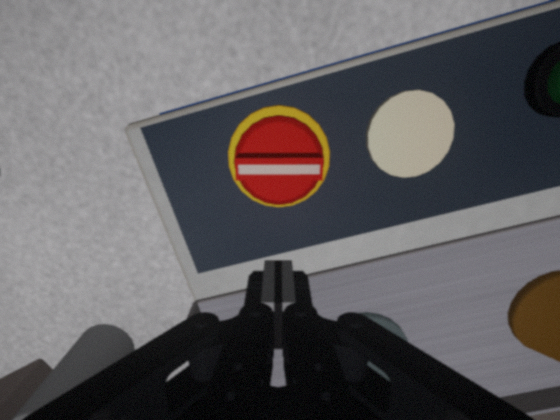

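Latched: the stripe length fits z=0.1365 (50 mm), and it stays down with nothing touching it. Next I'll go down beside the bar, on its +x face near the −y end.

```bash
python3 -m crank '[[0.133,-0.133,0.1,0,0,0,0],[0.133,-0.133,0.2,0,0,0,0],[0.133,-0.133,0.32,0,0,0,0],[0.133,-0.133,0.405,0,0,0,0],[0.133,-0.133,0.41,0,0,0,0],[0.133,-0.133,0.41,0,0,0,0]]'
python3 - <<'E'
from h import *
p=shot('wrist','w4.png'); s=telemetry.get_state();print(s['eef_pos'],s['tcp_rot'],s['contact_force'],s['qpos'])
d=s['eef_pos'][:2]-np.array([.502,-.1327]); u=np.radians(60.8); print('bar xy',d@[np.sin(u),-np.cos(u)],d@[np.cos(u),np.sin(u)])
E
```

```text
time: 7.2
eef_pos: [0.5123, -0.1612, 0.1299]
tcp_rot: [0.253, 0.968, 0.0, -0.001]
contact_force: [0.9, -0.1, 0.4]
opening: 0.001
[ 0.51281558 -0.16154266  0.13075793] [ 2.52791645e-01  9.67520730e-01 -8.61028429e-06  1.43614852e-04] [ 0.1949528   0.11301073 -1.06265566] [-4.93980378e-01  9.23002776e-02  1.99647392e+00  5.88244526e-05
  1.05253528e+00 -1.55367677e+00]
bar xy 0.02351233123448289 -0.019900903621115407
```

View pics/w4.png

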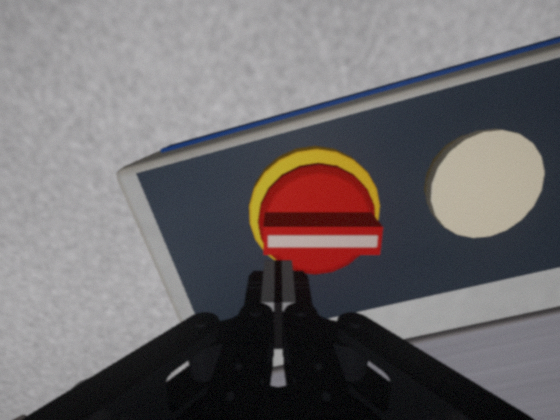

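Run:
```python
import numpy as np
for px in(16.5,):
  for t in (0,.1,.2,.3,.4,.5,.6,.7,.8,.85):
    x=px*np.cos(t)-20*np.sin(t);y=-px*np.sin(t)-20*np.cos(t)
    print(t,round((23.5-x)/150,3),round((y+20)/150,3),round(t/1.5708,3))
```

```text
0 0.047 0.0 0.0
0.1 0.061 -0.01 0.064
0.2 0.075 -0.019 0.127
0.3 0.091 -0.027 0.191
0.4 0.107 -0.032 0.255
0.5 0.124 -0.036 0.318
0.6 0.141 -0.039 0.382
0.7 0.158 -0.04 0.446
0.8 0.176 -0.038 0.509
0.85 0.184 -0.037 0.541
```

```bash
python3 -m crank '[[0.025,0,0,0,0,0,0],[0.047,0,0,0,0,0,0],[0.061,-0.01,0,0,0,0.064,0],[0.075,-0.019,0,0,0,0.127,0],[0.091,-0.027,0,0,0,0.191,0],[0.107,-0.032,0,0,0,0.255,0],[0.107,-0.032,0,0,0,0.255,0]]'
python3 - <<'E'
from h import *
p=shot('wrist','w5.png'); s=telemetry.get_state();print(s['eef_pos'],s['tcp_rot'],s['contact_force'],s['wrist_torque'])
d=s['eef_pos'][:2]-np.array([.502,-.1327]); u=np.radians(60.8); print('bar xy',d@[np.sin(u),-np.cos(u)],d@[np.cos(u),np.sin(u)])
E
```

```text
time: 7.95
eef_pos: [0.4975, -0.1592, 0.1321]
tcp_rot: [0.44, 0.898, -0.001, 0.003]
contact_force: [2.2, -3.4, 0.2]
opening: 0.002
[ 0.49743218 -0.15905907  0.13208858] [ 4.39575700e-01  8.98201562e-01 -5.03728021e-04  2.62750498e-03] [ 2.66341858 -3.44373036  1.28449281] [-0.55353169 -0.39413329 -0.01378129]
bar xy 0.008872178354018477 -0.025237873401028753
```

View pics/w5.png

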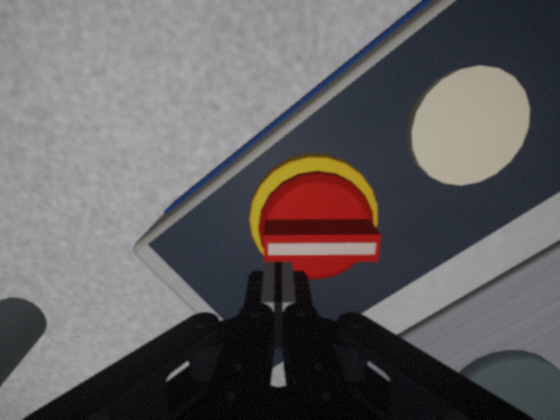

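```bash
python3 -m crank '[[0.014,-0.01,0.01,0,0,0.064,0],[0.028,-0.019,0.01,0,0,0.127,0],[0.044,-0.027,0.01,0,0,0.191,0],[0.06,-0.032,0.01,0,0,0.255,0],[0.068,-0.034,0.01,0,0,0.286,0],[0.068,-0.034,0.01,0,0,0.286,0],[0.068,-0.034,0.01,0,0,0.286,0]]'
python3 - <<'E'
from h import *
p=shot('wrist','w6.png'); s=telemetry.get_state();print(s['eef_pos'],s['tcp_rot'],s['contact_force'],s['wrist_torque'])
E
```

```text
time: 8.7
eef_pos: [0.4866, -0.1543, 0.1305]
tcp_rot: [0.628, 0.778, -0.001, 0.002]
contact_force: [-0.9, -5.6, 5.1]
opening: -0.002
[ 0.48662791 -0.15435193  0.13050866] [ 6.28049407e-01  7.78171129e-01 -6.93712388e-04  1.77605426e-03] [ 0.21820718 -4.88160681  4.28927737] [-0.79411762 -0.07928252  0.03754183]
```

View pics/w6.png

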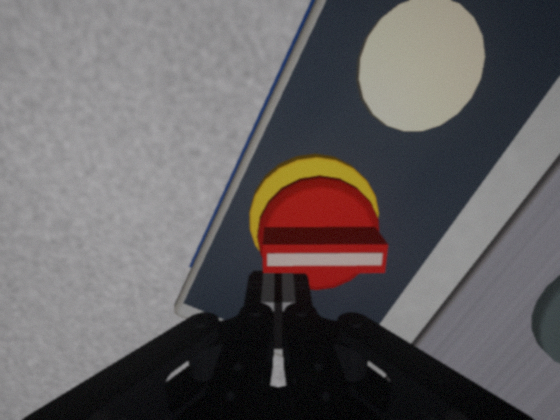

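Turned to about 0.85 rad, and the head looks risen (the bar is bigger in view). Backing the finger off along the way it came, then lifting.

```bash
python3 -m crank '[[-0.053,0,0,0,0,0,0],[-0.075,0.035,-0.01,0,0,-0.085,0],[-0.085,0.06,-0.01,0,0,-0.17,0],[-0.092,0.075,-0.01,0,0,-0.255,0],[-0.096,0.105,-0.01,0,0,-0.35,0],[-0.098,0.14,-0.01,0,0,-0.445,0],[-0.098,0.168,-0.02,0,0,-0.541,0],[-0.098,0.168,-0.15,0,0,-0.541,0],[-0.098,0.168,-0.4,0,0,-0.541,0],[-0.098,0.168,-0.6,0,0,-0.541,0],[-0.098,0.168,-0.65,0,0,-0.541,0],[-0.098,0.168,-0.65,0,0,-0.541,0]]'
python3 - <<'E'
from h import *
p=shot('wrist','w7.png'); s=telemetry.get_state();print(s['eef_pos'],s['tcp_rot'],s['contact_force'],s['wrist_torque'])
E
```

```text
time: 9.95
eef_pos: [0.5137, -0.1619, 0.2271]
tcp_rot: [0.252, 0.968, 0.0, 0.0]
contact_force: [-0.5, -0.9, -0.5]
opening: 0.002
[ 0.51294578 -0.16157006  0.22536692] [ 2.52567438e-01  9.67578472e-01  5.91688783e-04 -1.11321030e-03] [ 0.53459553  0.41746788 -0.89676668] [-0.02993825 -0.01097149 -0.02763428]
```

View pics/w7.png

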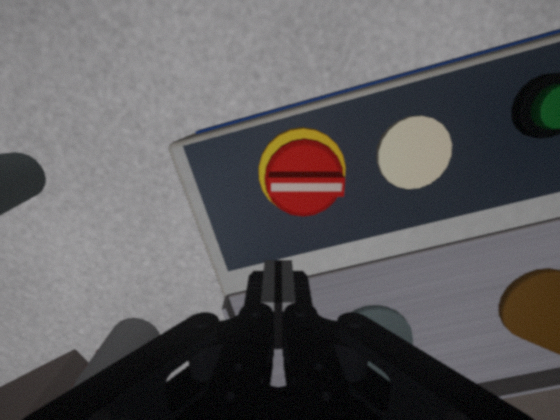

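```bash
python3 - <<'E'
from h import *
p=shot('wrist')
for z in(.146,.1365): stripe(p,(125,222,252,352),z)
hsv=cv2.cvtColor(p['pixels'],cv2.COLOR_RGB2HSV); g=(hsv[...,0]>45)&(hsv[...,0]<80)&(hsv[...,1]>120)&(hsv[...,2]>60)
E
python3 -m crank '[[0,0.33,0,0,0,0,0],[0,0.66,0,0,0,0,0],[0,1,0,0,0,0,0],[0,1,0,0,0,0,0],[0,1,0,0,0,0,0]]'
python3 - <<'E'
from h import *
p=shot('wrist','w8.png'); s=telemetry.get_state();print(s['eef_pos'],s['tcp_rot'])
for z in(.146,.1365): 
  try: stripe(p,(60,300,0,200),z)
  except Exception as e: print(e)
hsv=cv2.cvtColor(p['pixels'],cv2.COLOR_RGB2HSV); g=(hsv[...,0]>45)&(hsv[...,0]<80)&(hsv[...,1]>120)&(hsv[...,2]>60)
n,l,st,c=cv2.connectedComponentsWithStats(g.astype(np.uint8))
for k in range(1,n):
    if st[k,4]>200: print(st[k],c[k],atz(p,c[k][::-1],.112))
for a in finder.pinpoint('start_top',p)[:1]: print(a['location'],a['confidence'],atz(p,a['location'],.112))
E
```

```text
stripe centre [ 0.50202988 -0.13258979] angle 60.74556043699058 len 0.04997291714966594 px 641 mid [ 0.50210724 -0.13245169]
stripe centre [ 0.50474607 -0.13310624] angle 60.74556043699058 len 0.05212305456950066 px 641 mid [ 0.50482675 -0.1329622 ]
time: 10.55
eef_pos: [0.586, -0.0299, 0.2237]
tcp_rot: [0.251, 0.968, -0.0, -0.003]
contact_force: [-0.1, -0.6, -0.3]
opening: 0.0
[ 0.58585687 -0.03093895  0.22412405] [ 2.52350716e-01  9.67633272e-01 -2.40000709e-04 -2.21571444e-03]
stripe centre [ 0.50206112 -0.13236809] angle 60.38082101232241 len 0.04997830395621042 px 616 mid [ 0.50234631 -0.13186646]
stripe centre [ 0.50161784 -0.13858107] angle 60.38082101232237 len 0.05214315830168878 px 616 mid [ 0.50191538 -0.13805771]
[ 343   87   44   45 1545] [364.43559871 109.11909385] [0.55032364 0.06341372 0.112     ]
[109.1, 363.4] 0.78 [0.54993663 0.06274653 0.112     ]
```

View pics/w8.png

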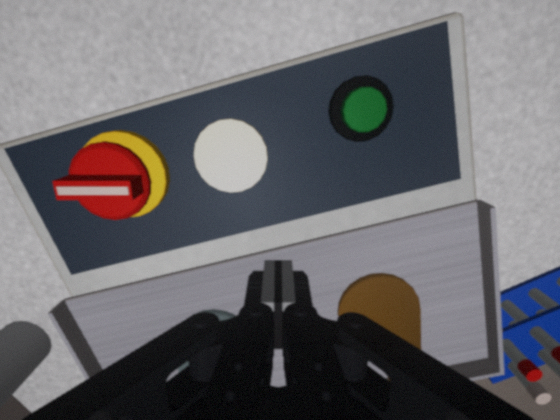

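The head is up (stripe fits z=0.146, 50.0 mm, at the same axis point) and the bar is back at 60.4–60.7°. The green button is at (364,109), giving (0.550, 0.063), about 0.20 m from the red one as expected. Going to it.

```bash
python3 -m crank '[[0.2,0.17,0,0,0,0,0],[0.4,0.34,0,0,0,0,0],[0.51,0.427,0.1,0,0,0,0],[0.51,0.427,0.35,0,0,0,0],[0.51,0.427,0.55,0,0,0,0],[0.51,0.427,0.65,0,0,0,0],[0.51,0.427,0.65,0,0,0,0],[0.51,0.427,0.65,0,0,0,0]]'
```

```text
time: 11.45
eef_pos: [0.5522, 0.0611, 0.1298]
tcp_rot: [0.254, 0.967, 0.0, 0.0]
contact_force: [-0.1, -0.3, 0.8]
opening: 0.003
```

```bash
python3 -m crank '[[0.018,0.005,0.06,0,0,0,0],[0.018,0.005,0.1,0,0,0,0],[0.018,0.005,0.13,0,0,0,0],[0.018,0.005,0.155,0,0,0,0],[0.018,0.005,0.165,0,0,0,0],[0.018,0.005,0.165,0,0,0,0]]'
```

```text
time: 12.05
eef_pos: [0.55, 0.064, 0.106]
tcp_rot: [0.253, 0.968, -0.0, -0.0]
contact_force: [-3.4, 0.1, 8.4]
opening: 0.001
```

```bash
python3 -m crank '[[0,0,0.006,0,0,0,0],[0,0,0.012,0,0,0,0],[0,0,0.012,0,0,0,0]]'
python3 -m crank '[[0,0,-0.06,0,0,0,0],[0,0,-0.25,0,0,0,0],[0,0,-0.5,0,0,0,0],[0,0,-0.75,0,0,0,0],[0,0,-0.8,0,0,0,0],[0,0,-0.8,0,0,0,0],[0,0,-0.8,0,0,0,0]]'
python3 - <<'E'
from h import *
for n in('wrist','scene','side'): p=shot(n,n+'9.png')
import cv2
p=shot('wrist')
a,b=cv2.imread('pics/scene0.png'),cv2.imread('pics/scene9.png')
cv2.imwrite('pics/cmp.png',np.hstack([cv2.resize(x[130:290,60:470],None,fx=.95,fy=.95) for x in(a,b)]))
cv2.imwrite('pics/cz.png',cv2.resize(b[130:280,130:340],None,fx=3.6,fy=3.6))
for k,z in dict(petri=.09,flask_amber=.111,flask_clear=.111,spray_bottle=0,media_bottle=0,beaker=0,marker=.007).items():
    q=p
s=telemetry.get_state();print(s['time'],s['eef_pos'],s['contact_force'])
E
```

```text
time: 12.35
eef_pos: [0.5501, 0.064, 0.1059]
tcp_rot: [0.253, 0.968, -0.0, -0.0]
contact_force: [-7.6, -0.0, 15.3]
opening: -0.002
time: 13.05
eef_pos: [0.5488, 0.064, 0.2207]
tcp_rot: [0.253, 0.967, -0.0, -0.001]
contact_force: [-1.2, 0.6, -0.1]
opening: 0.0
13.25 [0.54865371 0.06402011 0.22031971] [-0.65992031  0.71009423  0.53601382]
```

View pics/wrist9.png

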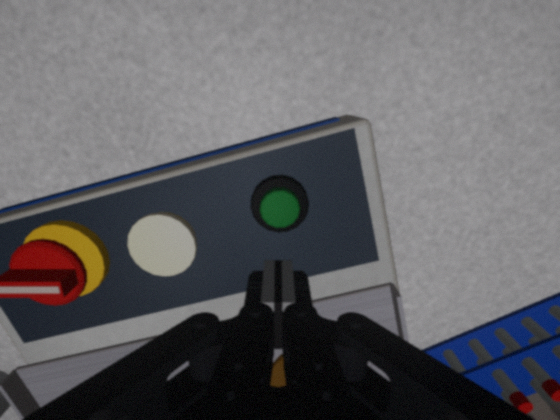

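View pics/scene9.png

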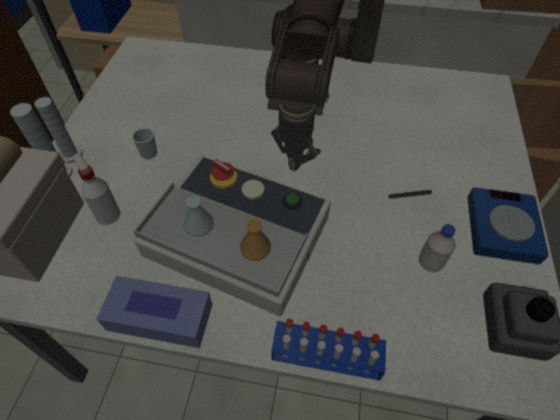

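View pics/side9.png

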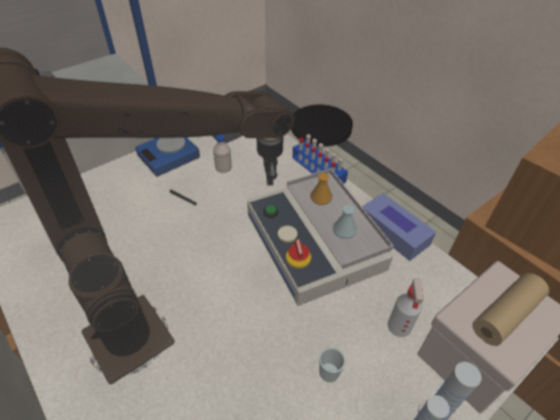

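Red button at (222,173) is up with the bar at its rest angle. Green at (292,200) is up. Flasks (198,215) and (255,240), petri (253,188), bottles, beaker and marker are all at the same pixels as at the start, and the arm is clear. Handing in.

```bash
python3 -c "
from plant import ticket; print(ticket.sign_off())"
```

```text
the job is handed in; nothing more can be done
None
```

The stop-button check is done and handed in at about 13.3 s; there was no verdict on sign-off.

- **Press and latch:** I pressed the red button straight down with closed fingers. Force rose to about 14 N with no further travel. With the fingers off, the wrist picture fitted the latched height.
- **Release:** I pushed only the bar's +x face near its −y end, clockwise to about 0.85 rad, then backed the fingertip off and lifted clear. The bar's stripe then fitted the raised height (50.0 mm long at 0.146 m). It lay at 60.4–60.7°, against 60.8° at the start.
- **Start button:** Only after that, I pressed the green button about 6 mm to its stop (15 N) and let it go. It looks up in the last pictures, but I did not measure its height after release.
- **Other objects:** In the last pictures the flasks, dish, bottles, beaker and marker look where they were at the start. That was by eye, with no numerical comparison. The arm was clear with about zero contact force.

No check failed. The separate position estimates of the red and green buttons differed by up to about 1 cm. The coarse early scene and side readings were the outliers, so I used the wrist-camera values, which were borne out on contact.

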